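# Dial open the carver's strongbox and hold up its shackle

## Task

Unlock the wood carver's strongbox: turn the dial on its lid clockwise, click by click, until the dial's pointer faces the shackle and rests in that notch, then pull the steel U-shackle straight up out of the lid. Finish while still holding the shackle in the gripper, upright and still above the box with its leg ends about a hand's breadth (100 mm) above the lid, so that the carver sees it is open; leave the dial on its open mark and do not disturb the carvings and tools standing about.

Things in the scene. Friction and masses are not known exactly. Their poses are not given: they have to be found in the camera images.
- strongbox: Fixed dark wooden box with a flat steel lid, 200 mm (its x) by 300 mm (its y), 100 mm high; origin at the centre of its underside, z up, heading varies. On the lid: a dial with its axis at (0, -55) mm and a steel U-shackle at (0, 47.5) mm of the box frame. The shackle's legs go down into the lid inside a flat brass hasp strap 2 mm thick.
- open_mark (a point): The open mark: the one long black tick (16 mm) on the lid beside the dial, on the shackle's side; the point is its middle, 48 mm from the dial's axis along the box's +y. Eleven short ticks ring the dial at the other notches. The lock lets the shackle go only with the pointer at this mark (within about 0.09 rad).
- dial (a joint): Dial angle in rad, growing clockwise seen from above, range -0.3 to 3.6. At 0 the pointer faces the box's -y, at pi/2 its -x, at pi its +y: open. A spring pin clicks into a notch every pi/6 and draws a released dial to the notch's centre; turning takes about 0.1 N m at most. Starts in a notch from about 0.5 to 2.1, so it may need two or three grasps.
- dial_grip (a point): Point on the dial's axis, 30 mm above the lid, where to grip. Dark disc 72 mm across, 6 mm thick, with a brass bar across it: 16 mm wide, 46 mm long, top 44 mm above the lid. The pointer is a low nose (6 mm wide, top 18 mm above the lid) at one end of the bar, reaching 35 mm from the axis. The bar lies along the point's y, the pointer to its -y; the point turns with the dial.
- shackle: Loose steel U, round bar 9 mm thick, about 140 g, legs 45 mm apart along its y (the box's y at the start), z up. Origin on the bar's axis at the middle of the bow (top of the U, straight for 21 mm), 50 mm above the lid at the start: grip it there across its x. Locked, it lifts 4 mm only; the legs have 1.5 mm clearance each side in the lid.
- shackle_ends (a point): Point midway between the ends of the shackle's legs, 96 mm below the bow's axis along the shackle's -z; 46 mm below the lid's top at the start. The leg next to the dial has a latching foot at its end (8 mm wide, 12 mm high, 15 mm towards the dial), which also comes out through its opening.
- figurine: Loose small carved wooden figure, 40 mm diameter, 64 mm high, standing on the box lid near its -x, +y corner; origin under its foot. Leave alone.
- turtle: Loose flat carved wooden piece, 38 mm diameter, 21 mm high, on the box lid near its +x, -y corner; origin under its foot. Leave alone.
- cup: Loose wooden cup, 84 mm diameter, 85 mm high, on the table at the robot's left; origin under its foot. Leave alone.
- whetstone: Loose pale stone block 75 x 150 x 40 mm on the table at the robot's left; origin at the centre of its underside. Leave alone.
- mallet: Loose wooden mallet lying on the table at the robot's right, handle along its x. Leave alone.
- brush: Loose brush with a red handle lying on the table at the robot's right, handle along its x. Leave alone.
Not all that is in view belongs to the job. There is more than one size of the shackle; the job needs the smallest.

How it is judged (in metres and radians):
On the way, in this order (a step that is already met when the one before it is completed fails the run):
1. the dial rests in the open notch, the shackle still in the lock (value of joint dial between 3.02 and 3.26 rad and z of shackle_ends in the frame of strongbox below 0.075 m), for 0.2 s.
2. the shackle is out of the lid, in the fingers (height (world z) of shackle_ends above 0.11 m and contact force between the fingers and shackle above 1 N), for 0.1 s.
At the end, for the whole second after the job is handed in: The shackle is gripped by the fingers (over 1 N) and carried by nothing else, upright within 20 degrees, still (under 30 mm/s), over the box (within 150 mm of its centre), its leg ends 60 to 160 mm above the lid; the dial stands at the open mark within 0.12 rad (height (world z) of shackle_ends between 0.16 and 0.26 m and horizontal distance between shackle and strongbox below 0.15 m and angle between shackle's own z axis and vertical below 0.35 rad and linear speed of shackle below 0.03 m/s and contact force between the fingers and shackle above 1 N and contact force between shackle and strongbox below 0.1 N and value of joint dial between 3.02 and 3.26 rad); the arm keeps its last pose, push and grip.
It fails at once if a bystander is shifted by more than 30 mm (distance of any of figurine, turtle, cup, whetstone, mallet, brush from where it was at the start of the episode above 0.03 m).
It also fails if it takes over 72 s, if anything falls off the work surface, if the arm or the gripper's body presses on something with over 40 N, if the wrist force passes 120 N, or if a joint passes its speed limit or range.

## Robot

A 6-joint arm with a two-finger parallel gripper is mounted at the origin on the work surface. World frame = base frame: x ahead of the robot, y to its left, z up, the work surface at z = 0. Lengths are in m, angles in degrees, forces in N, time in s.
With the tool pointing down it reaches from about 0.25 to 0.725 m from the base axis. Payload 9.7 kg.
Tool frame: the origin (TCP) lies between the finger pads; the fingertips stand 19 mm ahead of it and the grasp point (between the pads) is the TCP; z points along the fingers, y is the line along which they close (so a half turn about z gives the same grasp; the last joint's range is limited). The gripper opens to 85 mm and grips with 20 to 120 N. Pads are 22 mm wide; open, the fingers measure 114 mm over their backs; the gripper's body (76 mm by 85 mm) begins 54 mm behind the grasp point. The pads swing forward as they close: fully open they stand 13 mm farther back than shut.
Start: joints at [-73.339, 4.979, 10.078, 95.1, 0, 90], TCP at [0.158, -0.527, 0.25] pointing down, gripper open.
Joint ranges: [-179.16, 179.16], [-48.56, 103.87], [-65.8, 70.77], [-126.05, 130.52], [-82.76, 87.17], [-180, 180]. Speed limits (degrees/s): [127.2, 127.2, 147.25, 180, 180, 180].

## Interface

Orientations are given as [roll, pitch, yaw] about the fixed x, y, z axes, in that order (R = Rz(yaw) Ry(pitch) Rx(roll)).
In Python, from workcell import telemetry, camera, calibration, workorder gives the robot as it stands.
- The arm moves only by the tool play_rows, never from a script. Its argument "increments" is a list of rows, each a list of 3 entries, a list of its own where there are three numbers: the shift along the tool's x, y, z in mm, then the turn, a rotation vector about the tool's x, y, z in degrees, then the closure, from 0 (fully open) to 1 (shut). In form: [[[x, y, z], [ax, ay, az], jaw], ...]. A call has 1 to 20 rows; each row is the pose to reach, as a shift and turn from the pose commanded when the call began, along the tool's axes at that moment; what a row does not reach only later rows make up. A row lasts 1/10 s, in which the tool goes at most 50 mm and 8.59 degrees, less where a joint would pass 70% of its speed; a pose out of reach is approached as far as the arm can. A call with a gripper value outside its range is refused whole. The fingers move at their own pace and stop on an object; "grip_force" is the grip in N (left out, the last holds). Time passes only in rows, so rows that repeat a pose let the fingers close. It gives the time, the measured TCP pose, the force, the opening and the grip force at its end, in the units of the state.
- telemetry.get_obs(): the state, without advancing time (a new reading comes with each control period).
- camera(name): name is "scene" or "side" or "wrist"; returns (picture, depth): 480x640x3 uint8, red, green, blue; 480x640 float32, m along the optical axis (not along the pixel's ray), 0 where there is no reading.
- calibration(name): a dict with "vertical_fov" (degrees; the focal length in pixels is half the picture's height over the tangent of half this angle, whatever the lens; pixels are square), "cx", "cy" (the principal point, pixels), "rvec" (rotation vector, rad) and "tvec" (3), from world to camera coordinates, as OpenCV has them; the wrist camera has in their place "hand_eye" (4x4, takes a point from camera to tool coordinates, whose origin is the TCP and whose axes are the flange's). Camera axes: x right, y down, z forward; pixel columns grow to the right and rows downward; lengths in m; the calibration is good to about 2 mm. A picture is of the moment at which its call begins: read the wrist's pose just before it. calibration takes no time and is no camera call.
- workorder.job_done(): hands the job in; it is judged then, once.
The state is a dict: "time": time; "q": joint angles; "qd": joint speeds; "joint_efforts": joint torques, N m; "ee_pos": TCP position; "tcp_rot": TCP orientation; "wrist_force": force on the tool from outside, world axes, zero at the start; "torque": the same for the moment, N m; "opening": finger opening in m; "grasp_force": force on a finger pad.
Only numpy, scipy, OpenCV 4.12 (cv2) and the standard library are available. Lean on these libraries where they do the work, as an engineer would, in place of code of your own. Each camera call takes 0.05 s, during which the arm holds its last target. There are 200 camera calls.

## Working session

There is one attempt and no reset: what is moved stays moved. The work goes in short steps, Python scripts to look and compute and a tool call to move; the robot and the scene stay as the last step left them, time stands still between calls to the robot, and variables do not carry over. Pictures are saved under pics/ and viewed, at most 10 in all, crops included, and the job is handed in when it is done.

Besides the shell and the picture viewer there is one more tool, called after "Emit:" as name([rows], argument=value, ...), one row to a line, values as JSON. play_rows: Moves the arm, as the interface text tells. Its arguments: {"type":"object","properties":{"increments":{"type":"array"},"grip_force":{"type":"number"}},"required":["increments"]}

```bash
ls; mkdir -p pics; cat > h.py <<'E'
import numpy as np,cv2
from workcell import telemetry,camera,calibration,workorder
from scipy.spatial.transform import Rotation as R
def tcp():
    o=telemetry.get_obs(); T=np.eye(4); T[:3,3]=o["ee_pos"]; T[:3,:3]=R.from_euler('xyz',o["tcp_rot"],degrees=True).as_matrix(); return T
def cam(name):
    c=calibration(name); f=240/np.tan(np.radians(c["vertical_fov"])/2)
    if name=="wrist": W=tcp()@np.array(c["hand_eye"])
    else:
        W=np.eye(4); r=cv2.Rodrigues(np.array(c["rvec"],float))[0]; W[:3,:3]=r.T; W[:3,3]=-r.T@np.array(c["tvec"]).ravel()
    return f,c["cx"],c["cy"],W
def ray(cm,u,v,z):  # intersect plane height z
    f,cx,cy,W=cm; d=W[:3,:3]@np.array([(u-cx)/f,(v-cy)/f,1]); return W[:3,3]+d*(z-W[2,3])/d[2]
def cloud(cm,dep):
    f,cx,cy,W=cm; v,u=np.mgrid[:480,:640]; P=np.stack([(u-cx)/f*dep,(v-cy)/f*dep,dep],-1); return P@W[:3,:3].T+W[:3,3]
E
python3 - <<'E'
from h import *
print(telemetry.get_obs())
for n in("scene","side","wrist"):
    cm=cam(n); p,d=camera(n); cv2.imwrite(f"pics/{n}0.png",p[:,:,::-1]); np.savez(f"pics/{n}0.npz",p=p,d=d); print(n,calibration(n),cm[3][:3,3])
E
```

```text
pics
{'time': 0.0, 'q': array([-7.33382493e+01,  5.01124299e+00,  1.00353637e+01,  9.50985509e+01,
       -2.12896177e-04,  9.00018116e+01]), 'qd': array([ 0.00025969, -0.03163997,  0.03260799, -0.0566525 ,  0.02672849,
        0.0297544 ]), 'joint_efforts': array([ 3.22872940e-03, -5.20396078e+01,  4.64798784e+01,  1.65428070e-02,
        1.61674593e-04, -1.86883170e-05]), 'ee_pos': array([ 0.15764072, -0.5267246 ,  0.24958982]), 'tcp_rot': array([-1.79925570e+02,  2.15249388e-04,  1.66599393e+01]), 'wrist_force': array([-0.13073743, -0.60171555,  0.09448086]), 'torque': array([-0.08785533, -0.02608494, -0.01863624]), 'grasp_force': 0.0, 'opening': 0.08527784506408978}
scene {'vertical_fov': 43.39981548524446, 'cx': 316.4271014614231, 'cy': 233.09180203907275, 'rvec': array([ 2.29283344,  0.88962113, -0.32889727]), 'tvec': array([-0.40958498, -0.1882649 ,  1.57198787])} [ 1.08912266 -0.5864827   1.0696725 ]
side {'vertical_fov': 47.289664055770025, 'cx': 323.60353594433866, 'cy': 244.10201363526883, 'rvec': array([ 0.08462478, -2.69146879,  1.53112596]), 'tvec': array([0.54472093, 0.11790647, 1.54415553])} [0.44581466 1.30136855 0.89595107]
wrist {'vertical_fov': 62.07868099511087, 'cx': 319.82468057198383, 'cy': 243.90270377903835, 'hand_eye': array([[ 6.56734244e-05, -9.46893597e-01, -3.21547060e-01,
         8.23269116e-02],
       [ 9.99999652e-01, -2.05377341e-04,  8.09038309e-04,
        -6.92550179e-04],
       [-8.32111675e-04, -3.21547002e-01,  9.46893253e-01,
        -1.23333235e-01],
       [ 0.00000000e+00,  0.00000000e+00,  0.00000000e+00,
         1.00000000e+00]])} [ 0.23634553 -0.50259827  0.3729779 ]
```

View pics/scene0.png

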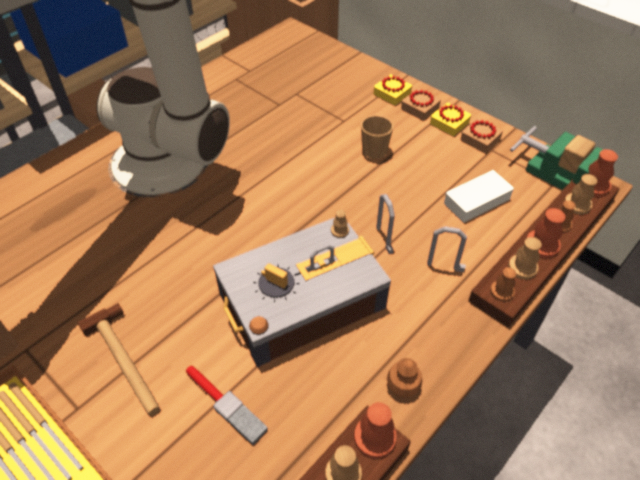

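The picture shows the strongbox at about (300,285), with the dial at (277,281) and its brass bar. Candidates for the shackle are the U in the brass hasp strap at (321,258), a loose U at (386,222) and a loose U at (447,250). The one in the lid fits the description, since it is the smallest and sits in the hasp. I'll check it in a close crop.

```bash
python3 - <<'E'
from h import *
p=cv2.imread("pics/scene0.png"); c=p[205:355,200:400]; cv2.imwrite("pics/crop0.png",cv2.resize(c,None,fx=4,fy=4,interpolation=cv2.INTER_CUBIC))
cm=cam("scene"); d=np.load("pics/scene0.npz")["d"]; X=cloud(cm,d)
m=(abs(X[...,2]-0.1)<0.004)&(d>0); m[:200]=0;m[360:]=0;m[:,:200]=0;m[:,400:]=0
n,l,s,_=cv2.connectedComponentsWithStats(m.astype(np.uint8)); k=1+s[1:,4].argmax(); P=X[l==k]
print(s[k],P.mean(0),np.median(P[:,2])); r=cv2.minAreaRect(P[:,:2].astype(np.float32)*1000); print(r,cv2.boxPoints(r))
print(ray(cm,277,281,.1),ray(cm,321,258,.13))
E
```

```text
[ 214  218  177  126 9994] [ 0.58113143 -0.07662889  0.09991053] 0.0998835711629007
((576.5941162109375, -66.04197692871094), (307.6271667480469, 204.38201904296875), 70.1069107055664) [[ 428.16336 -175.90524]
 [ 620.34973 -245.44952]
 [ 725.0249    43.82129]
 [ 532.8385   113.36557]]
[ 0.55439257 -0.11588298  0.1       ] [ 0.59561958 -0.031567    0.13      ]
```

View pics/crop0.png

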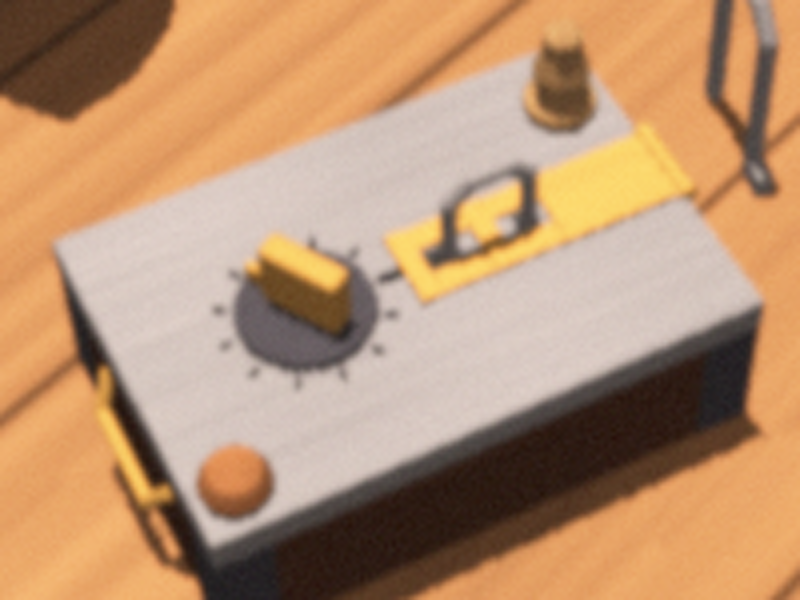

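The crop shows the hasped U on the lid at (490,205). It is the smallest of the three, so it is the one I want. The dial centre is near (305,312), its nose is at (253,268) and the long tick is at (390,277). The box fit gives centre (0.577,-0.066), with +y at 70.1°. The dial then comes out at about (0.558,-0.118), which agrees with its pixel. Next I'll move above the dial for a wrist view.

Emit:
play_rows([
  [[10, -6, 0], [0, 0, 0], 0],
  [[30, -17, 0], [0, 0, 0], 0],
  [[60, -33, 0], [0, 0, 0], 0],
  [[90, -50, 0], [0, 0, 0], 0],
  [[122, -67, 0], [0, 0, 0], 0],
  [[154, -85, 0], [0, 0, 0], 0],
  [[186, -103, 0], [0, 0, 0], 0],
  [[218, -120, 0], [0, 0, 0], 0],
  [[250, -138, 0], [0, 0, 0], 0],
  [[282, -156, 0], [0, 0, 0], 0],
  [[314, -174, 0], [0, 0, 0], 0],
  [[346, -191, 0], [0, 0, 0], 0],
  [[378, -209, 0], [0, 0, 0], 0],
  [[410, -227, 0], [0, 0, 0], 0],
  [[440, -243, 0], [0, 0, 0], 0],
  [[468, -259, 0], [0, 0, 0], 0],
  [[486, -269, 0], [0, 0, 0], 0],
  [[497, -275, 0], [0, 0, 0], 0],
  [[501, -277, 0], [0, 0, 0], 0],
  [[501, -277, 0], [0, 0, 0], 0],
])

```text
time: 2.15
ee_pos: [0.5581, -0.1177, 0.2502]
tcp_rot: [-180.0, 0.0, 16.7]
wrist_force: [-0.3, -0.2, -0.0]
opening: 0.0855
grasp_force: 0.0
```

```bash
python3 - <<'E'
from h import *
o=telemetry.get_obs(); print(o["q"],o["ee_pos"],o["tcp_rot"])
T=tcp(); cm=cam("wrist"); p,d=camera("wrist"); cv2.imwrite("pics/w1.png",p[:,:,::-1]); np.savez("pics/w1.npz",p=p,d=d,T=T,W=cm[3])
E
```

```text
[-1.19091765e+01  7.84866250e+00  1.32010973e+01  9.53725265e+01
 -7.93523265e-03  1.51406929e+02] [ 0.55810934 -0.1177431   0.25020181] [-1.79997352e+02  2.14390186e-02  1.66838967e+01]
```

View pics/w1.png

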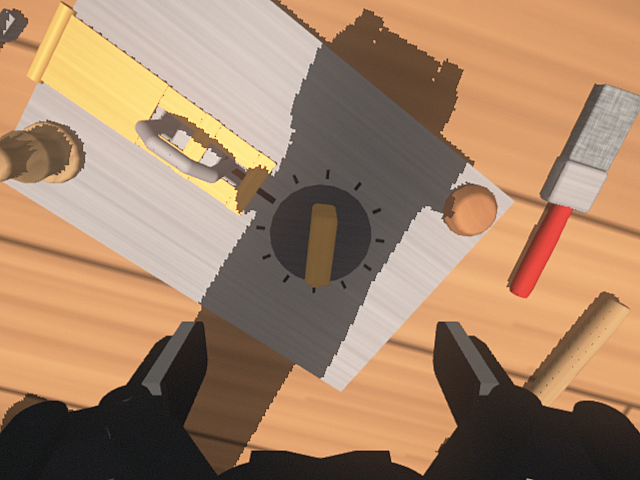

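The wrist view shows the dial disc centred near (321,234). The bar's top runs from (323,207) to (318,280) and the nose lies at its lower end. The long tick is at (263,192) and the shackle bow spans (145,130) to (220,165). The figurine is at (45,150) and the turtle at (470,210).

```bash
python3 - <<'E'
from h import *
z=np.load("pics/w1.npz"); p=z["p"];d=z["d"]; f,cx,cy,_=cam("wrist"); cm=(f,cx,cy,z["W"]); X=cloud(cm,d)
Z=X[...,2]
m=(abs(Z-.1)<.003)&(d>0); m[320:]=m[320:]&False if False else m[320:]
n,l,s,_=cv2.connectedComponentsWithStats(m.astype(np.uint8)); k=1+s[1:,4].argmax(); print("lid z",np.median(Z[l==k]))
def show(name,m):
    n,l,s,_=cv2.connectedComponentsWithStats(m.astype(np.uint8))
    for k in range(1,n):
        if s[k,4]>60:
            P=X[l==k]; r=cv2.minAreaRect((P[:,:2]*1000).astype(np.float32)); print(name,s[k],P.mean(0).round(4),[np.round(q,1) for q in r])
near=np.hypot(X[...,0]-.558,X[...,1]+.118)<.045
show("bartop",(Z>.138)&(Z<.15)&near)
show("disc+",(Z>.1035)&(Z<.15)&near)
show("nose",(Z>.111)&(Z<.122)&near)
nearS=np.hypot(X[...,0]-.593,X[...,1]+.021)<.04
show("bow",(Z>.146)&(Z<.16)&nearS)
show("disc",(Z>.1035)&(Z<.109)&near)
for uv in [(321,234)]: print(ray(cm,*uv,.106))
print("tick",ray(cm,263,192,.1))
# lid extents in box frame
a=np.radians(70.1);ey=np.array([np.cos(a),np.sin(a)])
P=ray(cm,323,207,.144)-ray(cm,318,281,.144);print("bar ang",np.degrees(np.arctan2(P[1],P[0])), np.linalg.norm(P),(ray(cm,323,207,.144)+ray(cm,318,281,.144))/2)
E
```

```text
lid z 0.09979866752905975
bartop [ 304  214   33   72 1801] [ 0.5584 -0.1174  0.1433] [array([ 556.9, -117.8]), array([46.1, 16. ]), np.float64(10.1)]
disc+ [ 270  185  101  102 7764] [ 0.5597 -0.1167  0.1151] [array([ 556.5, -118. ]), array([69.7, 71.3]), np.float64(12.7)]
nose [312 204  24   8  89] [ 0.5789 -0.1135  0.1163] [array([ 578.1, -114. ]), array([ 3. , 15.6]), np.float64(10.0)]
bow [ 139  128   69   50 1177] [ 0.591  -0.0229  0.1517] [array([590.6, -21.9]), array([42.6,  9.2]), np.float64(69.6)]
disc [ 270  185  101   96 5675] [ 0.5594 -0.1167  0.1057] [array([ 556.6, -118. ]), array([69.5, 71.4]), np.float64(11.6)]
[ 0.55703296 -0.11843548  0.106     ]
tick [ 0.57291875 -0.07167011  0.1       ]
bar ang 13.058764387064034 0.047658331375021935 [ 0.56145035 -0.11659696  0.144     ]
```

The axis is at (0.557,-0.118) and the bar lies at 10.1°. With the nose on the robot's side that puts the dial at 60°, exactly a notch, so it needs 120° clockwise. I'll turn the tool to yaw 190° so that joint 6 covers the whole stroke in one grasp.

Emit:
play_rows([
  [[0, 0, 0], [0, 0, -3], 0.4],
  [[0, 0, 0], [0, 0, -9], 0.4],
  [[0, 0, 0], [0, 0, -17], 0.4],
  [[0, 0, 0], [0, 0, -25], 0.4],
  [[0, 0, 0], [0, 0, -33.5], 0.4],
  [[0, 0, 0], [0, 0, -42], 0.4],
  [[0, 0, 0], [0, 0, -50.5], 0.4],
  [[0, 0, 0], [0, 0, -59], 0.4],
  [[0, 0, 0], [0, 0, -67.5], 0.4],
  [[0, 0, 0], [0, 0, -76], 0.4],
  [[0, 0, 0], [0, 0, -84.5], 0.4],
  [[0, 0, 0], [0, 0, -93], 0.4],
  [[0, 0, 0], [0, 0, -101.5], 0.4],
  [[0, 0, 0], [0, 0, -110], 0.4],
  [[0, 0, 0], [0, 0, -118.5], 0.4],
  [[0, 0, 0], [0, 0, -127], 0.4],
  [[0, 0, 0], [0, 0, -135.5], 0.4],
  [[0, 0, 0], [0, 0, -144], 0.4],
  [[0, 0, 0], [0, 0, -152], 0.4],
  [[-1, 0, 0], [0, 0, -160], 0.4],
])

```text
time: 4.2
ee_pos: [0.5566, -0.1192, 0.2506]
tcp_rot: [-180.0, 0.0, 176.9]
wrist_force: [0.0, -0.3, -0.0]
opening: 0.0513
grasp_force: 0.0
```

Emit:
play_rows([
  [[0, 0, 0], [0, 0, -6], 0.4],
  [[0, 0, 0], [0, 0, -11], 0.4],
  [[0, 0, 0], [0, 0, -13.4], 0.4],
  [[0, 0, 0], [0, 0, -13.4], 0.4],
  [[0, 0, 0], [0, 0, -13.4], 0.4],
])

```text
time: 4.7
ee_pos: [0.5569, -0.1188, 0.2505]
tcp_rot: [-180.0, 0.0, -170.1]
wrist_force: [-0.0, -0.6, -0.2]
opening: 0.0513
grasp_force: 0.0
```

```bash
python3 - <<'E'
from h import *
o=telemetry.get_obs(); print(o["time"],o["q"],o["opening"]); T=tcp(); print(T)
print(o["tcp_rot"], T[:3,:3].T@(np.array([.557,-.118,.130])-T[:3,3])*1000)
E
```

```text
4.7 [-1.20415605e+01  7.67842366e+00  1.30492809e+01  9.53544645e+01
 -5.43779708e-03 -2.19662504e+01] 0.05127866395504351
[[-9.85035120e-01 -1.72353548e-01  2.60011535e-04  5.56857638e-01]
 [-1.72353591e-01  9.85035135e-01 -1.52507053e-04 -1.18811800e-01]
 [-2.29835366e-04 -1.95038725e-04 -9.99999955e-01  2.50535414e-01]
 [ 0.00000000e+00  0.00000000e+00  0.00000000e+00  1.00000000e+00]]
[-1.79988825e+02  1.31685966e-02 -1.70075310e+02] [ -0.25244521   0.79862354 120.53532204]
```

Now I'll descend 120 mm and close on the bar.

Emit:
play_rows([
  [[0, 0.8, 8], [0, 0, 0], 0.4],
  [[0, 0.8, 25], [0, 0, 0], 0.4],
  [[0, 0.8, 45], [0, 0, 0], 0.4],
  [[0, 0.8, 65], [0, 0, 0], 0.4],
  [[0, 0.8, 82], [0, 0, 0], 0.4],
  [[0, 0.8, 97], [0, 0, 0], 0.4],
  [[0, 0.8, 108], [0, 0, 0], 0.4],
  [[0, 0.8, 116], [0, 0, 0], 0.4],
  [[0, 0.8, 120], [0, 0, 0], 0.4],
  [[0, 0.8, 120], [0, 0, 0], 0.4],
  [[0, 0.8, 120], [0, 0, 0], 0.6],
  [[0, 0.8, 120], [0, 0, 0], 0.75],
  [[0, 0.8, 120], [0, 0, 0], 0.9],
  [[0, 0.8, 120], [0, 0, 0], 0.9],
  [[0, 0.8, 120], [0, 0, 0], 0.9],
  [[0, 0.8, 120], [0, 0, 0], 0.9],
], grip_force=50)

```text
time: 6.3
ee_pos: [0.5576, -0.1182, 0.1312]
tcp_rot: [-179.9, 0.1, -170.0]
wrist_force: [0.0, -4.7, 3.0]
opening: 0.0154
grasp_force: 51.3
```

Emit:
play_rows([
  [[0, 0, 0], [0, 0, 2], 0.9],
  [[0, 0, 0], [0, 0, 6], 0.9],
  [[0, 0, 0], [0, 0, 10], 0.9],
  [[0, 0, 0], [0, 0, 14], 0.9],
  [[0, 0, 0], [0, 0, 18], 0.9],
  [[0, 0, 0], [0, 0, 22], 0.9],
  [[0, 0, 0], [0, 0, 26], 0.9],
  [[0, 0, 0], [0, 0, 29], 0.9],
  [[0, 0, 0], [0, 0, 30], 0.9],
  [[0, 0, 0], [0, 0, 32], 0.9],
  [[0, 0, 0], [0, 0, 36], 0.9],
  [[0, 0, 0], [0, 0, 40], 0.9],
  [[0, 0, 0], [0, 0, 44], 0.9],
  [[0, 0, 0], [0, 0, 48], 0.9],
  [[0, 0, 0], [0, 0, 52], 0.9],
  [[0, 0, 0], [0, 0, 56], 0.9],
  [[0, 0, 0], [0, 0, 59], 0.9],
  [[0, 0, 0], [0, 0, 60], 0.9],
  [[0, 0, 0], [0, 0, 60], 0.9],
  [[0, 0, 0], [0, 0, 60], 0.9],
])

```text
time: 8.3
ee_pos: [0.5572, -0.1198, 0.1312]
tcp_rot: [-179.9, 0.2, 129.9]
wrist_force: [-1.3, -14.9, 2.7]
opening: 0.015
grasp_force: 57.5
```

Emit:
play_rows([
  [[0, 0, 0], [0, 0, 2], 0.9],
  [[0, 0, 0], [0, 0, 6], 0.9],
  [[0, 0, 0], [0, 0, 10], 0.9],
  [[0, 0, 0], [0, 0, 14], 0.9],
  [[0, 0, 0], [0, 0, 18], 0.9],
  [[0, 0, 0], [0, 0, 22], 0.9],
  [[0, 0, 0], [0, 0, 26], 0.9],
  [[0, 0, 0], [0, 0, 29], 0.9],
  [[0, 0, 0], [0, 0, 30], 0.9],
  [[0, 0, 0], [0, 0, 32], 0.9],
  [[0, 0, 0], [0, 0, 36], 0.9],
  [[0, 0, 0], [0, 0, 40], 0.9],
  [[0, 0, 0], [0, 0, 44], 0.9],
  [[0, 0, 0], [0, 0, 48], 0.9],
  [[0, 0, 0], [0, 0, 52], 0.9],
  [[0, 0, 0], [0, 0, 56], 0.9],
  [[0, 0, 0], [0, 0, 59], 0.9],
  [[0, 0, 0], [0, 0, 60], 0.9],
  [[0, 0, 0], [0, 0, 60], 0.9],
  [[0, 0, 0], [0, 0, 60], 0.9],
])

```text
time: 10.3
ee_pos: [0.5556, -0.12, 0.1312]
tcp_rot: [-180.0, 0.3, 69.9]
wrist_force: [-12.1, -15.4, 7.4]
opening: 0.0152
grasp_force: 58.2
```

Emit:
play_rows([
  [[0, 0, 0], [0, 0, 0], 0.7],
  [[0, 0, 0], [0, 0, 0], 0.4],
  [[0, 0, 0], [0, 0, 0], 0.4],
  [[0, 0, 0], [0, 0, 0], 0.4],
  [[0, 0, -8], [0, 0, 0], 0.4],
  [[0, 0, -25], [0, 0, 0], 0.4],
  [[0, 0, -45], [0, 0, 0], 0.4],
  [[0, 0, -70], [0, 0, 0], 0.4],
  [[0, 0, -95], [0, 0, 0], 0.4],
  [[0, 0, -112], [0, 0, 0], 0.4],
  [[0, 0, -120], [0, 0, 0], 0.4],
  [[0, 0, -120], [0, 0, 0], 0.4],
])

```text
time: 11.5
ee_pos: [0.5575, -0.1174, 0.2515]
tcp_rot: [179.9, -0.0, 70.1]
wrist_force: [-0.6, -0.0, -1.0]
opening: 0.0515
grasp_force: 0.0
```

```bash
python3 - <<'E'
from h import *
o=telemetry.get_obs(); print(o["time"],o["q"],o["ee_pos"],o["tcp_rot"])
T=tcp(); cm=cam("wrist"); p,d=camera("wrist"); cv2.imwrite("pics/w2.png",p[:,:,::-1])
X=cloud(cm,d); Z=X[...,2]
def show(name,m):
    n,l,s,_=cv2.connectedComponentsWithStats(m.astype(np.uint8))
    for k in range(1,n):
        if s[k,4]>60:
            P=X[l==k]; r=cv2.minAreaRect((P[:,:2]*1000).astype(np.float32)); print(name,s[k],P.mean(0).round(4),[np.round(q,1) for q in r])
near=np.hypot(X[...,0]-.557,X[...,1]+.118)<.045
show("bartop",(Z>.138)&(Z<.15)&near)
show("disc+",(Z>.1035)&(Z<.15)&near)
nearS=np.hypot(X[...,0]-.592,X[...,1]+.0215)<.04
show("bow",(Z>.146)&(Z<.16)&nearS)
show("shackle",(Z>.11)&(Z<.16)&nearS)
i=(Z>.13)&(Z<.16)&nearS; print("top z",np.percentile(Z[i],[90,98]))
E
```

```text
11.5 [-1.18891229e+01  7.66137998e+00  1.31343406e+01  9.53661045e+01
  3.62597790e-03  9.80408686e+01] [ 0.55754501 -0.11736542  0.2514671 ] [ 1.79894702e+02 -1.85372811e-02  7.00700289e+01]
bartop [ 305  216   26   71 1800] [ 0.5556 -0.1172  0.1433] [array([ 555. , -118.4]), array([45.6, 16. ]), np.float64(70.3)]
disc+ [ 267  184  102  103 7746] [ 0.5567 -0.1141  0.1153] [array([ 555.5, -116.9]), array([69.4, 71.6]), np.float64(71.7)]
bow [ 308   28   18   86 1333] [ 0.5903 -0.0212  0.1519] [array([590. , -21.4]), array([41.3,  8.8]), np.float64(70.3)]
shackle [ 308   18   18  107 1752] [ 0.5902 -0.0213  0.1497] [array([590.1, -21.5]), array([53.3,  9. ]), np.float64(70.3)]
top z [0.15414895 0.15485773]
```

View pics/w2.png

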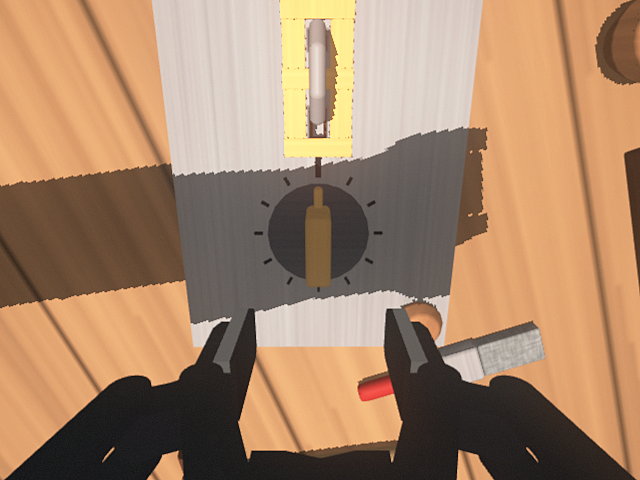

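The dial's nose at (318,190) now points at the long tick at (318,168), and the bar measures 70.3° against 70.1°, so the dial is at the open mark. The shackle bow is centred at (0.5905,-0.0215) with its top at 0.1545, as expected. I'll go there and grip it.

Emit:
play_rows([
  [[6, 0, 0], [0, 0, 0], 0.45],
  [[20, 0, 0], [0, 0, 0], 0.45],
  [[40, -1, 0], [0, 0, 0], 0.45],
  [[60, -1.5, 0], [0, 0, 0], 0.45],
  [[80, -1.7, 0], [0, 0, 0], 0.45],
  [[95, -1.7, 0], [0, 0, 0], 0.45],
  [[101.4, -1.7, 0], [0, 0, 0], 0.45],
  [[101.4, -1.7, 10], [0, 0, 0], 0.45],
  [[101.4, -1.7, 28], [0, 0, 0], 0.45],
  [[101.4, -1.7, 48], [0, 0, 0], 0.45],
  [[101.4, -1.7, 68], [0, 0, 0], 0.45],
  [[101.4, -1.7, 85], [0, 0, 0], 0.45],
  [[101.4, -1.7, 96], [0, 0, 0], 0.45],
  [[101.4, -1.7, 101], [0, 0, 0], 0.45],
  [[101.4, -1.7, 101], [0, 0, 0], 0.45],
  [[101.4, -1.7, 101], [0, 0, 0], 0.45],
])

```text
time: 13.15
ee_pos: [0.5904, -0.0217, 0.15]
tcp_rot: [179.9, -0.0, 70.0]
wrist_force: [0.0, 0.3, 0.1]
opening: 0.047
grasp_force: 0.0
```

Emit:
play_rows([
  [[0, 0, 0], [0, 0, 0], 0.6],
  [[0, 0, 0], [0, 0, 0], 0.75],
  [[0, 0, 0], [0, 0, 0], 0.85],
  [[0, 0, 0], [0, 0, 0], 1],
  [[0, 0, 0], [0, 0, 0], 1],
  [[0, 0, 0], [0, 0, 0], 1],
  [[0, 0, 0], [0, 0, 0], 1],
], grip_force=50)

```text
time: 13.85
ee_pos: [0.5903, -0.0214, 0.1497]
tcp_rot: [180.0, -0.0, 70.1]
wrist_force: [0.4, 1.1, 3.6]
opening: 0.0073
grasp_force: 48.8
```

Emit:
play_rows([
  [[0, 0, -2], [0, 0, 0], 1],
  [[0, 0, -5], [0, 0, 0], 1],
  [[0, 0, -8], [0, 0, 0], 1],
  [[0, 0, -11], [0, 0, 0], 1],
  [[0, 0, -14], [0, 0, 0], 1],
  [[0, 0, -14], [0, 0, 0], 1],
])

```text
time: 14.45
ee_pos: [0.5903, -0.0215, 0.1638]
tcp_rot: [180.0, -0.0, 70.1]
wrist_force: [-0.2, 0.2, -0.6]
opening: 0.0073
grasp_force: 48.7
```

It has risen 14 mm with no resistance, so it is unlocked. I'll keep lifting straight up.

Emit:
play_rows([
  [[0, 0, -4], [0, 0, 0], 1],
  [[0, 0, -12], [0, 0, 0], 1],
  [[0, 0, -20], [0, 0, 0], 1],
  [[0, 0, -28], [0, 0, 0], 1],
  [[0, 0, -36], [0, 0, 0], 1],
  [[0, 0, -44], [0, 0, 0], 1],
  [[0, 0, -52], [0, 0, 0], 1],
  [[0, 0, -60], [0, 0, 0], 1],
  [[0, 0, -70], [0, 0, 0], 1],
  [[0, 0, -80], [0, 0, 0], 1],
  [[0, 0, -90], [0, 0, 0], 1],
  [[0, 0, -100], [0, 0, 0], 1],
  [[0, 0, -110], [0, 0, 0], 1],
  [[0, 0, -120], [0, 0, 0], 1],
  [[0, 0, -127], [0, 0, 0], 1],
  [[0, 0, -131], [0, 0, 0], 1],
  [[0, 0, -132], [0, 0, 0], 1],
  [[0, 0, -132], [0, 0, 0], 1],
  [[0, 0, -132], [0, 0, 0], 1],
  [[0, 0, -132], [0, 0, 0], 1],
])

```text
time: 16.45
ee_pos: [0.59, -0.0215, 0.2949]
tcp_rot: [-180.0, 0.0, 70.1]
wrist_force: [-0.5, -0.3, -0.9]
opening: 0.0074
grasp_force: 48.7
```

```bash
python3 - <<'E'
from h import *
p,d=camera("scene"); q,_=camera("side")
q=q[100:400,150:550]; p=p[60:360,180:580]
cv2.imwrite("pics/end.png",np.vstack([p,q])[:,:,::-1])
E
```

```text
(no output)
```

View pics/end.png

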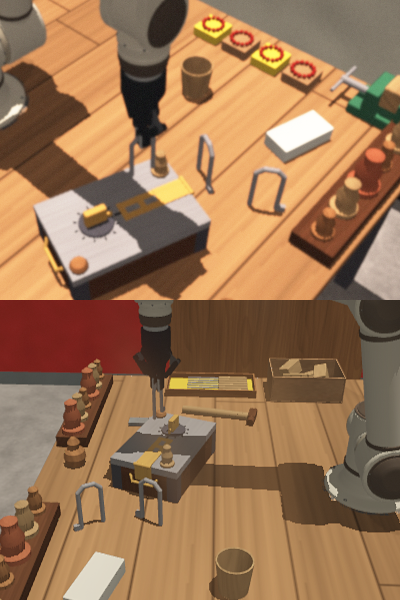

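The shackle hangs upright from the gripper, with its legs at about (135,178) and (153,178) in the upper picture. Its leg ends are near z = 0.20, clear of the lid. The dial bar still points at the open mark and the bystanders haven't moved.

```bash
python3 -c "
from workcell import workorder
print(workorder.job_done())"
```

```text
the job is handed in; nothing more can be done
None
```

I turned the dial clockwise to its open mark, pulled the shackle out of the lid and handed the job in; the gripper holds it upright with its leg ends about 100 mm above the lid. The hand-in returned no verdict.

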